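# Clear the violin maker's bench into its trays

### The job

Tidy the loose bits on the violin maker's bench: stand both spool clamps upright in the round metal dish, put both pale end blocks in the wide wooden tray, and the small metal plane in the long narrow wooden tray. Everything must sit flat on the floor of its tray, the same way up as it is now, and be let go. Do not shove or knock over the amber jar and the roll of tape that stand among them.

Things in the scene. Friction and masses are not known exactly. Their poses are not given: they have to be found in the camera images.
- clamp_a: spool clamp standing upright: two wooden discs 30 mm across and 18 mm thick, one at the foot (0 to 18 mm up) and one higher (44 to 62 mm up), on a thin steel rod, with a small brass wing nut on top (whole height 78 mm). Can be gripped by the upper disc, from any side. About 40 to 90 g. Origin: centre of its underside; z up along the rod. The two clamps are alike
- clamp_b: spool clamp standing upright: two wooden discs 30 mm across and 18 mm thick, one at the foot (0 to 18 mm up) and one higher (44 to 62 mm up), on a thin steel rod, with a small brass wing nut on top (whole height 78 mm). Can be gripped by the upper disc, from any side. About 40 to 90 g. Origin: centre of its underside; z up along the rod. The two clamps are alike
- block_a: violin end block: plain block of pale spruce, 46 mm (its x) by 26 mm (its y), 34 mm tall (z). About 30 to 60 g. Origin: centre of its underside. The two blocks are alike
- block_b: violin end block: plain block of pale spruce, 46 mm (its x) by 26 mm (its y), 34 mm tall (z). About 30 to 60 g. Origin: centre of its underside. The two blocks are alike
- plane: small metal shoulder plane: steel body 96 mm long (its x), 28 mm wide (y), 32 mm tall, with a dark wooden wedge and a brass knob, both narrower than the body, on top (up to 51 mm). 0.2 to 0.42 kg. It is gripped across its width near the middle. Origin: centre of its underside
- dish: round flat-bottomed aluminium dish, fixed to the bench: 132 mm across outside, 124 mm inside, rim 20 mm above the bench, floor 4 mm above the bench. Origin: centre of its underside
- wide_tray: wide, shallow, pale plywood tray, fixed to the bench: 130 mm (its x) by 100 mm (its y) outside, walls 5 mm thick, rim 12 mm above the bench, floor 5 mm above the bench. Origin: centre of its underside
- long_tray: long, narrow, shallow pale wooden tray, fixed to the bench: 180 mm (its x) by 64 mm (its y) outside, walls 5 mm thick, rim 12 mm above the bench, floor 5 mm above the bench. Origin: centre of its underside
- jar: small amber glass jar with a black lid, 44 mm across, 58 mm tall, loose, to be left where it stands. Origin: centre of its underside
- tape: roll of masking tape lying flat, 76 mm across, 24 mm high, loose, to be left where it lies. Origin: centre of its underside
Not all that is in view belongs to the job. Leave any purple look-alike of the clamp_a alone. Leave any purple look-alike of the wide_tray alone.

How it is judged:
At the end, for the whole second after the job is handed in: All at rest, tilt under 0.12 rad, undersides within -3/+4 mm of the tray floor: both clamps within 49 mm of the dish's centre, both blocks within 52 by 40 mm (x, y) of the wide tray's centre, the plane within 45 by 22 mm of the long tray's centre (horizontal distance between each of clamp_a, clamp_b and dish below 0.049 m and height (world z) of clamp_a between 0.001 and 0.008 m and angle between each of clamp_a, clamp_b, block_a, block_b, plane's own z axis and vertical below 0.12 rad and linear speed of each of clamp_a, clamp_b, block_a, block_b, plane below 0.02 m/s and angular speed of each of clamp_a, clamp_b, block_a, block_b, plane below 0.2 rad/s and height (world z) of clamp_b between 0.001 and 0.008 m and x of block_a in the frame of wide_tray between -0.052 and 0.052 m and y of block_a in the frame of wide_tray between -0.04 and 0.04 m and height (world z) of block_a between 0.002 and 0.009 m and x of block_b in the frame of wide_tray between -0.052 and 0.052 m and y of block_b in the frame of wide_tray between -0.04 and 0.04 m and height (world z) of block_b between 0.002 and 0.009 m and x of plane in the frame of long_tray between -0.045 and 0.045 m and y of plane in the frame of long_tray between -0.022 and 0.022 m and height (world z) of plane between 0.002 and 0.009 m); the robot touches nothing.
It fails at once if the amber jar is shoved more than 25 mm or tipped over (distance of jar from where it was at the start of the episode above 0.025 m or angle between jar's own z axis and vertical above 0.5 rad).
It fails at once if the roll of tape is shoved more than 25 mm or tipped over (distance of tape from where it was at the start of the episode above 0.025 m or angle between tape's own z axis and vertical above 0.5 rad).
It also fails if it takes over 136 s, if anything falls off the work surface, if the arm or the gripper's body presses on something with over 40 N, if the wrist force passes 120 N, or if a joint passes its speed limit or range.

### The arm

A 6-joint arm with a two-finger parallel gripper is mounted at the origin on the work surface. World frame = base frame: x ahead of the robot, y to its left, z up, the work surface at z = 0. Lengths are in m, angles in rad, forces in N, time in s.
With the tool pointing down it reaches from about 0.35 to 0.775 m from the base axis. Payload 7.3 kg.
Tool frame: the origin (TCP) lies at the very end of the fingers, on their centre line; the grasp point (between the pads) lies 19 mm behind it; z points along the fingers, y is the line along which they close (so a half turn about z gives the same grasp; the last joint's range is limited). The gripper opens to 92 mm and grips with 3 to 60 N. Pads are 19 mm wide; open, the fingers measure 130 mm over their backs; the gripper's body (75 mm by 190 mm) begins 47 mm behind the grasp point.
Start: joints at [1.152, 0.342, 1.524, -0, 1.275, -0.146], TCP at [0.141, 0.506, 0.227] pointing down, gripper open.
Joint ranges: [-2.53, 2.53], [-0.77, 2.02], [0.04, 2.7], [-1, 4.14], [0.28, 2.66], [-3.11, 3.11]. Speed limits (rad/s): [2.57, 2.57, 3.14, 3.14, 3.14, 3.14].

### API

Orientations are given as [roll, pitch, yaw] about the fixed x, y, z axes, in that order (R = Rz(yaw) Ry(pitch) Rx(roll)).
In Python, from cell import observe, read_camera, get_calibration, hand_in, search_frame gives the robot as it stands.
- The arm moves only by the tool step_arm, never from a script. Its argument "commands" is a list of rows, each an object with "translation": the shift along the tool's x, y, z in mm, a list of three; "roll": the turn about the tool's z in rad. In form: [{"translation": [x, y, z], "roll": roll}, ...]. A call has 1 to 20 rows; each row shifts and turns the commanded pose from where the row before left it, along the tool's axes as they then stand; what a row does not reach is not made up. A row lasts 1/12 s, in which the tool goes at most 41.7 mm and 7.16 degrees, less where a joint would pass 70% of its speed; a pose out of reach is approached as far as the arm can. A call is refused whole if a number of a shift passes 41.7 or a number of a turn 0.125, either way. A call with a gripper value outside its range is refused whole. "fingers" is the opening, from 0 (shut) to 1 (fully open), set as the call begins (left out, the last holds). The fingers move at their own pace and stop on an object; "grip_force" is the grip in N (left out, the last holds). Time passes only in rows, so rows that do not move let the fingers close. It gives the time, the measured TCP pose, the force, the opening and the grip force at its end, in the units of the state.
- observe(): the state, without advancing time (a new reading comes with each control period).
- read_camera(name): name is "side" or "top"; returns the picture (420x560x3 uint8, red, green, blue); there is no depth.
- get_calibration(name): a dict with "camera_matrix" (3x3 intrinsics, pixels), "world_from_camera" (4x4, takes a point from camera to world coordinates). Camera axes: x right, y up, looking along -z (the intrinsics and any distortion apply to the point x, -y, -z); pixel columns grow to the right and rows downward; lengths in m; the calibration is good to about 2 mm. A picture is of the moment at which its call begins. get_calibration takes no time and is no camera call.
- hand_in(): hands the job in; it is judged then, once.
Trained networks look in the newest picture that a camera, given by its name, has taken for a name from the list of things; names that differ only in an ending like _2 or _b are one class to them, and where a whole thing is asked for, a point or a joint stands for the part that bears it (a point fixed in the world has none). Each returns a list of dicts, best first, with "confidence" (0 to 1); they miss things now and then, are a little off and sometimes report something else, mostly with a low value. They report only what shows in the picture. A call takes as long as a camera call. They do not tell look-alikes from the thing itself.
- search_frame(camera, name): "at" ([x, y, z] in m, in world coordinates, good to about 4 mm: the middle of the surface that is visible of it).
The state is a dict: "time": time; "qpos": joint angles; "qvel": joint speeds; "joint_efforts": joint torques, N m; "tool_pos": TCP position; "tool_rot": TCP orientation; "contact_force": force on the tool from outside, world axes, zero at the start; "torque": the same for the moment, N m; "opening": finger opening in m; "grip_force": force on a finger pad.
Only numpy, scipy, OpenCV 4.12 (cv2) and the standard library are available. Lean on these libraries where they do the work, as an engineer would, in place of code of your own. Each camera call takes 0.05 s, during which the arm holds its last target. There are 200 camera calls.

## Working session

There is one attempt and no reset: what is moved stays moved. The work goes in short steps, Python scripts to look and compute and a tool call to move; the robot and the scene stay as the last step left them, time stands still between calls to the robot, and variables do not carry over. Pictures are saved under pics/ and viewed, at most 14 in all, crops included, and the job is handed in when it is done.

Besides the shell and the picture viewer there is one more tool, called by a JSON object that holds its "api" and its "payload", one argument or row to a line. step_arm: Moves the arm, as the interface text tells. Its arguments: {"type":"object","properties":{"commands":{"type":"array"},"fingers":{"type":"number"},"grip_force":{"type":"number"}},"required":["commands"]}

```bash
mkdir -p pics; ls
python3 - <<'E'
from cell import *
import cv2,numpy as np
s=observe();print(s['time'],s['tool_pos'],s['tool_rot'],s['opening'])
for c in('top','side'):
    im=read_camera(c);cv2.imwrite(f'pics/{c}0.png',im[:,:,::-1])
    k=get_calibration(c);print(c,np.round(k['camera_matrix'],1).tolist(),np.round(k['world_from_camera'],3).tolist())
    for n in('clamp_a','block_a','plane','dish','wide_tray','long_tray','jar','tape'):
        print(n,[(np.round(d['at'],3).tolist(),round(d['confidence'],2)) for d in search_frame(c,n)])
E
```

```text
pics
0.0 [0.14124495 0.50521151 0.22604692] [-3.14007185e+00 -2.04266466e-04  2.86881127e+00] 0.09226155472395027
top [[518.8, 0.0, 287.3], [0.0, 518.8, 212.2], [0.0, 0.0, 1.0]] [[0.017, 0.996, -0.085, 0.372], [-1.0, 0.016, -0.004, 0.035], [-0.003, 0.085, 0.996, 1.525], [0.0, 0.0, 0.0, 1.0]]
clamp_a []
block_a [([0.577, 0.191, 0.036], 0.7), ([0.381, -0.277, 0.035], 0.43)]
plane [([0.429, -0.031, 0.031], 0.66)]
dish [([0.626, 0.022, 0.008], 0.84)]
wide_tray [([0.545, 0.377, 0.004], 0.71), ([0.361, 0.442, 0.006], 0.59)]
long_tray [([0.541, -0.358, 0.005], 0.89)]
jar [([0.436, 0.139, 0.056], 0.65)]
tape [([0.435, -0.158, 0.024], 0.64), ([0.546, 0.382, 0.006], 0.32)]
side [[463.6, 0.0, 279.0], [0.0, 463.6, 214.1], [0.0, 0.0, 1.0]] [[0.77, 0.469, -0.433, 0.024], [-0.638, 0.575, -0.512, -0.535], [0.009, 0.67, 0.742, 0.869], [0.0, 0.0, 0.0, 1.0]]
clamp_a [([0.436, 0.254, 0.046], 0.72), ([0.372, 0.244, 0.049], 0.49), ([0.536, -0.357, 0.007], 0.18)]
block_a [([0.368, -0.282, 0.034], 0.87), ([0.574, 0.185, 0.026], 0.57)]
plane [([0.423, -0.043, 0.033], 0.76)]
dish [([0.632, 0.022, 0.003], 0.89), ([0.369, 0.242, 0.047], 0.42)]
wide_tray [([0.543, 0.372, 0.003], 0.73), ([0.36, 0.444, 0.01], 0.6)]
long_tray [([0.536, -0.357, 0.007], 0.82)]
jar [([0.432, 0.129, 0.046], 0.66)]
tape [([0.431, -0.161, 0.023], 0.58)]
```

View pics/top0.png

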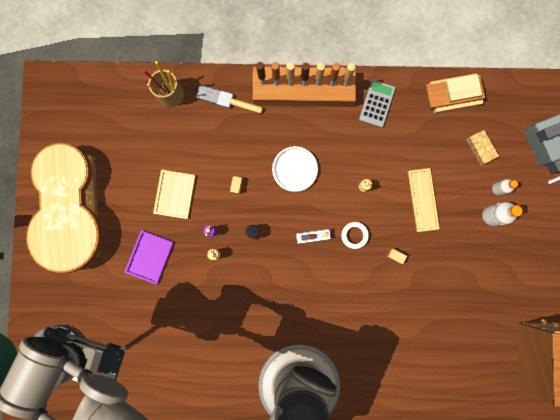

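View pics/side0.png

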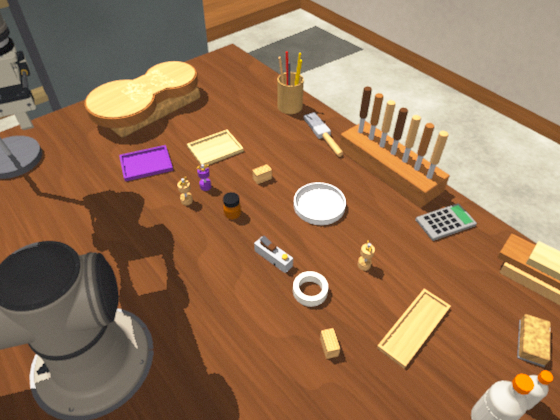

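The top view shows the real clamps at about (213,254) and (366,185), with the purple look-alike at (209,230). The blocks are at (236,185) and (397,256), the plane at (314,237), the jar at (253,231) and the tape at (355,235). The dish is at (295,169), the wide tray at (175,195), the purple tray at (150,257) and the long tray at (424,200). The side view agrees.

Next I measure the axes.

```bash
cat > h.py <<'E'
import numpy as np,cv2
from cell import *
def ray(c,uv,z):
    k=get_calibration(c);K=k['camera_matrix'];T=np.array(k['world_from_camera'])
    uv=np.atleast_2d(np.float64(uv));p=np.linalg.solve(np.array(K),np.c_[uv,np.ones(len(uv))].T)
    d=(T[:3,:3]@(p*np.array([[1],[-1],[-1]]))).T;o=T[:3,3]
    return (o+d*((z-o[2])/d[:,2])[:,None])[:,:2]
def blob(im,c,box,z,thr):
    """bright blob in box -> world min-area rect (centre,size mm,axis yaw of long side)"""
    u0,v0,u1,v1=box;S=6
    g=im[v0:v1,u0:u1].max(axis=2)if thr>0 else 255-im[v0:v1,u0:u1].max(axis=2)
    g=cv2.resize(g,None,fx=S,fy=S,interpolation=cv2.INTER_CUBIC)
    m=(g>abs(thr)).astype(np.uint8);cs,_=cv2.findContours(m,cv2.RETR_EXTERNAL,cv2.CHAIN_APPROX_NONE)
    q=max(cs,key=cv2.contourArea)[:,0,:]
    w=ray(c,(q+.5)/S-.5+[u0,v0],z)
    (cx,cy),(a,b),t=cv2.minAreaRect(np.float32(w*1000))
    if a<b:a,b,t=b,a,t+90
    return np.round([cx,cy,a,b,(t+90)%180-90],1)
E
python3 - <<'E'
from h import *
im=cv2.imread('pics/top0.png')
for n,b,z,t in(('blk1',(226,174,248,196),.034,175),('blk2',(384,243,411,268),.034,175),('plane',(292,226,334,246),.032,150),('wide',(150,165,202,225),.012,175),('long',(402,162,446,238),.012,175),('dish',(268,142,322,196),.02,160),('clA',(203,244,224,264),.062,170),('clB',(356,176,376,196),.062,170),('tape',(338,219,373,252),.024,190)):
    print(n,blob(im,'top',b,z,t))
crop=np.hstack([cv2.resize(im[170:270,140:270],None,fx=4,fy=4),]);crop2=cv2.resize(im[165:270,290:410],None,fx=4,fy=4)
cv2.imwrite('pics/crops.png',cv2.resize(np.hstack([crop[:400],crop2[:400]]),None,fx=.8,fy=.8))
E
```

```text
blk1 [578.9 193.4  50.4  29.4 -10.2]
blk2 [ 379.2 -274.5   50.7   29.    62.9]
plane [433.  -33.  100.6  34.6 -80.6]
wide [550.6 376.1 137.  105.3  -8. ]
long [ 545.5 -356.4  185.5   70.2    8.1]
dish [629.9  22.8 136.4 135.7  42.4]
clA [375.2 250.5  32.7  32.3   1. ]
clB [ 579.  -177.2   41.3   32.9  -56.3]
tape [ 437.4 -154.4   78.1   77.6  -44.3]
```

View pics/crops.png

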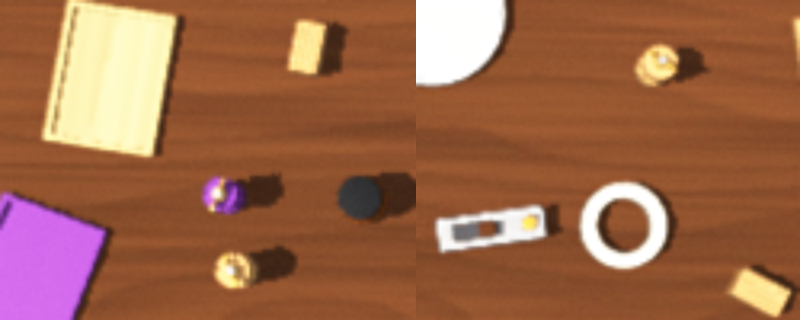

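```bash
cat >> h.py <<'E'
def go(x,y,z=None,phi=None):
    """print roll and tool-frame shift (mm) to TCP x,y,z(mm), closing angle phi(deg); roll first, then shift"""
    s=observe();p=s['tool_pos']*1000;yaw=s['tool_rot'][2];z=p[2] if z is None else z
    ph=np.degrees(yaw)-90
    r=0 if phi is None else -((phi-ph+90)%180-90)
    w=yaw-np.radians(r);d=np.array([x,y])-p[:2]
    t=np.array([d@[np.cos(w),np.sin(w)],d@[np.sin(w),-np.cos(w)],p[2]-z])
    print('t %.1f tcp %s phi %.1f q1,q6 %s open %.1f F %s'%(s['time'],p.round(1),(ph+90)%180-90,np.degrees(s['qpos'][[0,5]]).round(),s['opening']*1000,s['contact_force'].round(1)))
    print('roll %.3f rad, shift'%np.radians(r),t.round(1),'rows>=',int(np.ceil(abs(t).max()/32)))
E
python3 -c "
from h import *
im=cv2.imread('pics/side0.png')
for b in((173,172,198,210),(352,238,382,274)):print(blob(im,'side',b,.04,150))
go(374,250,150)"
```

```text
[371.6 251.1 137.6  53.6  59.1]
[ 580.5 -182.9  108.2   68.6   44.4]
t 0.9 tcp [141.4 505.6 226.7] phi 74.4 q1,q6 [66. -8.] open 91.9 F [0.1 0.6 0.6]
roll 0.000 rad, shift [-292.8 -183.5   76.7] rows>= 10
```

{"api": "step_arm", "payload": {
  "commands": [
    {"translation": [-24.4, -15.3, 5], "roll": 0},
    {"translation": [-24.4, -15.3, 5], "roll": 0},
    {"translation": [-24.4, -15.3, 5], "roll": 0},
    {"translation": [-24.4, -15.3, 5], "roll": 0},
    {"translation": [-24.4, -15.3, 5], "roll": 0},
    {"translation": [-24.4, -15.3, 5], "roll": 0},
    {"translation": [-24.4, -15.3, 5], "roll": 0},
    {"translation": [-24.4, -15.3, 5], "roll": 0},
    {"translation": [-24.4, -15.3, 5], "roll": 0},
    {"translation": [-24.4, -15.3, 5], "roll": 0},
    {"translation": [-24.4, -15.3, 5], "roll": 0},
    {"translation": [-24.4, -15.3, 5], "roll": 0},
    {"translation": [0, 0, 0], "roll": 0},
    {"translation": [0, 0, 0], "roll": 0}
  ],
  "fingers": 0.8,
  "grip_force": 20
}}

```text
time: 2.07
tool_pos: [0.3746, 0.249, 0.1665]
tool_rot: [-3.141, -0.0, 2.866]
contact_force: [-0.7, -0.1, 0.4]
opening: 0.0734
grip_force: 0.0
```

```bash
python3 -c "
from h import *
im=read_camera('side')
cv2.imwrite('pics/s1.png',cv2.resize(im[120:270,110:310,::-1],None,fx=3,fy=3))
go(374,250,35)"
```

```text
t 2.1 tcp [374.  249.8 166.7] phi 74.3 q1,q6 [ 24. -50.] open 73.5 F [ 0.6 -0.3  0.7]
roll 0.000 rad, shift [  0.    0.2 131.7] rows>= 5
```

View pics/s1.png

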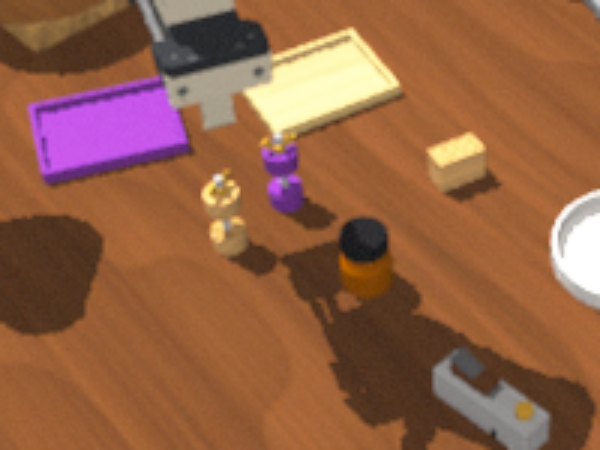

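The crop shows the gripper above the pale clamp at about (222,215), clear of the purple one. I'll descend and grip.

{"api": "step_arm", "payload": {
  "commands": [
    {"translation": [0, 0, 25], "roll": 0},
    {"translation": [0, 0, 25], "roll": 0},
    {"translation": [0, 0, 25], "roll": 0},
    {"translation": [0, 0, 25], "roll": 0},
    {"translation": [0, 0, 20], "roll": 0},
    {"translation": [0, 0, 11.5], "roll": 0},
    {"translation": [0, 0, 0], "roll": 0},
    {"translation": [0, 0, 0], "roll": 0}
  ]
}}

```text
time: 2.78
tool_pos: [0.3732, 0.2507, 0.0353]
tool_rot: [-3.141, -0.001, 2.87]
contact_force: [0.5, -0.2, -0.1]
opening: 0.0736
grip_force: 0.0
```

{"api": "step_arm", "payload": {
  "commands": [
    {"translation": [0, 0, 0], "roll": 0},
    {"translation": [0, 0, 0], "roll": 0},
    {"translation": [0, 0, 0], "roll": 0},
    {"translation": [0, 0, 0], "roll": 0},
    {"translation": [0, 0, 0], "roll": 0},
    {"translation": [0, 0, 0], "roll": 0},
    {"translation": [0, 0, 0], "roll": 0},
    {"translation": [0, 0, 0], "roll": 0},
    {"translation": [0, 0, 0], "roll": 0},
    {"translation": [0, 0, 0], "roll": 0}
  ],
  "fingers": 0
}}

```text
time: 3.62
tool_pos: [0.374, 0.25, 0.0353]
tool_rot: [3.141, 0.0, 2.869]
contact_force: [-0.0, 0.0, 1.6]
opening: 0.0293
grip_force: 20.0
```

{"api": "step_arm", "payload": {
  "commands": [
    {"translation": [0, 0, -20], "roll": 0},
    {"translation": [0, 0, -25], "roll": 0},
    {"translation": [0, 0, -30], "roll": 0},
    {"translation": [0, 0, -30], "roll": 0},
    {"translation": [0, 0, -20], "roll": 0},
    {"translation": [0, 0, 0], "roll": 0}
  ]
}}

```text
time: 4.12
tool_pos: [0.376, 0.2509, 0.164]
tool_rot: [3.137, 0.006, 2.869]
contact_force: [0.2, -0.6, -1.3]
opening: 0.0295
grip_force: 20.0
```

```bash
python3 -c "
from h import *
im=read_camera('side')
cv2.imwrite('pics/s2.png',cv2.resize(im[100:270,110:310,::-1],None,fx=3,fy=3))
go(630,48,None)"
```

```text
t 4.2 tcp [375.  250.4 161.8] phi 74.4 q1,q6 [ 24. -50.] open 29.2 F [-0.3  0.1 -0.7]
roll 0.000 rad, shift [-300.1 -126.2    0. ] rows>= 10
```

View pics/s2.png

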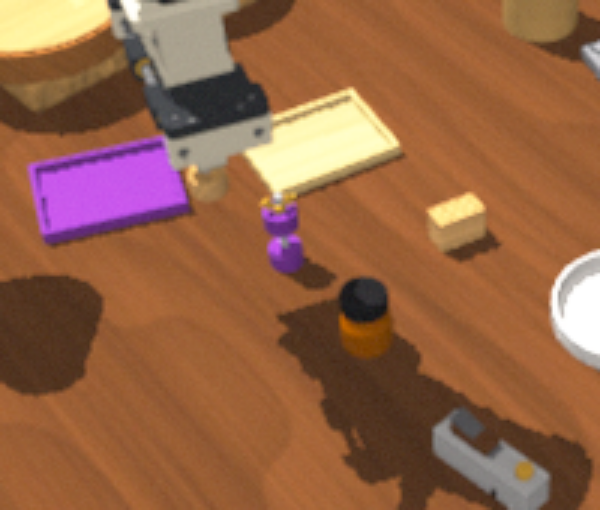

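{"api": "step_arm", "payload": {
  "commands": [
    {"translation": [-15, -6.2, 0], "roll": 0},
    {"translation": [-25, -10.5, 0], "roll": 0},
    {"translation": [-25, -10.5, 0], "roll": 0},
    {"translation": [-25, -10.5, 0], "roll": 0},
    {"translation": [-25, -10.5, 0], "roll": 0},
    {"translation": [-25, -10.5, 0], "roll": 0},
    {"translation": [-25, -10.5, 0], "roll": 0},
    {"translation": [-25, -10.5, 0], "roll": 0},
    {"translation": [-25, -10.5, 0], "roll": 0},
    {"translation": [-25, -10.5, 0], "roll": 0},
    {"translation": [-25, -10.5, 0], "roll": 0},
    {"translation": [-25, -10.5, 0], "roll": 0},
    {"translation": [-10, -5, 0], "roll": 0},
    {"translation": [0, 0, 0], "roll": 0},
    {"translation": [0, 0, 0], "roll": 0},
    {"translation": [0, 0, 0], "roll": 0}
  ]
}}

```text
time: 5.5
tool_pos: [0.6274, 0.048, 0.1592]
tool_rot: [-3.141, -0.002, 2.869]
contact_force: [0.4, 0.4, -0.7]
opening: 0.029
grip_force: 20.0
```

```bash
python3 -c "
from h import *
go(630,48,40)"
```

```text
t 5.5 tcp [627.4  48.  159.2] phi 74.4 q1,q6 [ -3. -77.] open 29.0 F [ 0.4  0.4 -0.7]
roll 0.000 rad, shift [ -2.5   0.7 119.2] rows>= 4
```

{"api": "step_arm", "payload": {
  "commands": [
    {"translation": [-2.5, 0, 25], "roll": 0},
    {"translation": [0, 0, 30], "roll": 0},
    {"translation": [0, 0, 30], "roll": 0},
    {"translation": [0, 0, 20], "roll": 0},
    {"translation": [0, 0, 9], "roll": 0},
    {"translation": [0, 0, 3], "roll": 0},
    {"translation": [0, 0, 2], "roll": 0},
    {"translation": [0, 0, 0], "roll": 0},
    {"translation": [0, 0, 0], "roll": 0},
    {"translation": [0, 0, 0], "roll": 0}
  ]
}}

```text
time: 6.33
tool_pos: [0.6319, 0.0465, 0.0427]
tool_rot: [3.141, 0.002, 2.869]
contact_force: [0.7, 1.1, -0.9]
opening: 0.0297
grip_force: 20.0
```

{"api": "step_arm", "payload": {
  "commands": [
    {"translation": [0, 0, 1.5], "roll": 0},
    {"translation": [0, 0, 1], "roll": 0},
    {"translation": [0, 0, 0], "roll": 0},
    {"translation": [0, 0, 0], "roll": 0}
  ]
}}

```text
time: 6.67
tool_pos: [0.6315, 0.0464, 0.0393]
tool_rot: [3.141, 0.001, 2.869]
contact_force: [0.1, 0.9, 4.3]
opening: 0.0298
grip_force: 20.0
```

{"api": "step_arm", "payload": {
  "commands": [
    {"translation": [0, 0, 0], "roll": 0},
    {"translation": [0, 0, 0], "roll": 0},
    {"translation": [0, 0, 0], "roll": 0},
    {"translation": [0, 0, 0], "roll": 0},
    {"translation": [0, 0, 0], "roll": 0},
    {"translation": [0, 0, 0], "roll": 0}
  ],
  "fingers": 0.75
}}

```text
time: 7.17
tool_pos: [0.631, 0.0464, 0.0386]
tool_rot: [3.142, -0.0, 2.869]
contact_force: [0.0, -0.6, -0.3]
opening: 0.0648
grip_force: 0.0
```

{"api": "step_arm", "payload": {
  "commands": [
    {"translation": [0, 0, -25], "roll": 0},
    {"translation": [0, 0, -30], "roll": 0},
    {"translation": [0, 0, -30], "roll": 0},
    {"translation": [0, 0, -30], "roll": 0},
    {"translation": [0, 0, -10], "roll": 0},
    {"translation": [0, 0, 0], "roll": 0}
  ]
}}

```text
time: 7.67
tool_pos: [0.6328, 0.0464, 0.167]
tool_rot: [3.14, 0.006, 2.869]
contact_force: [0.7, 0.1, -0.1]
opening: 0.0685
grip_force: 0.0
```

```bash
python3 -c "
from h import *
go(581,-181,None,0)"
```

```text
t 7.7 tcp [632.8  46.4 167. ] phi 74.4 q1,q6 [ -3. -77.] open 68.5 F [ 0.7  0.1 -0.1]
roll 1.298 rad, shift [-227.4  -51.8    0. ] rows>= 8
```

{"api": "step_arm", "payload": {
  "commands": [
    {"translation": [0, 0, 0], "roll": 0.118},
    {"translation": [0, 0, 0], "roll": 0.118},
    {"translation": [0, 0, 0], "roll": 0.118},
    {"translation": [0, 0, 0], "roll": 0.118},
    {"translation": [0, 0, 0], "roll": 0.118},
    {"translation": [0, 0, 0], "roll": 0.118},
    {"translation": [0, 0, 0], "roll": 0.118},
    {"translation": [0, 0, 0], "roll": 0.118},
    {"translation": [0, 0, 0], "roll": 0.118},
    {"translation": [0, 0, 0], "roll": 0.118},
    {"translation": [0, 0, 0], "roll": 0.118},
    {"translation": [-28.4, -6.5, 0], "roll": 0},
    {"translation": [-28.4, -6.5, 0], "roll": 0},
    {"translation": [-28.4, -6.5, 0], "roll": 0},
    {"translation": [-28.4, -6.5, 0], "roll": 0},
    {"translation": [-28.4, -6.5, 0], "roll": 0},
    {"translation": [-28.4, -6.5, 0], "roll": 0},
    {"translation": [-28.4, -6.5, 0], "roll": 0},
    {"translation": [-28.4, -6.5, 0], "roll": 0},
    {"translation": [0, 0, 0], "roll": 0}
  ]
}}

```text
time: 9.33
tool_pos: [0.5771, -0.1854, 0.1613]
tool_rot: [-3.138, 0.0, 1.567]
contact_force: [0.1, 0.2, 0.3]
opening: 0.0688
grip_force: 0.0
```

```bash
python3 -c "
from h import *
im=read_camera('side')
cv2.imwrite('pics/s3.png',cv2.resize(im[150:300,250:450,::-1],None,fx=3,fy=3))
go(581,-181,35,0)"
```

```text
t 9.4 tcp [ 577.6 -183.   161.4] phi -0.2 q1,q6 [-25. -25.] open 68.9 F [ 1.4  0.3 -0.3]
roll -0.004 rad, shift [  2.    3.4 126.4] rows>= 4
```

View pics/s3.png

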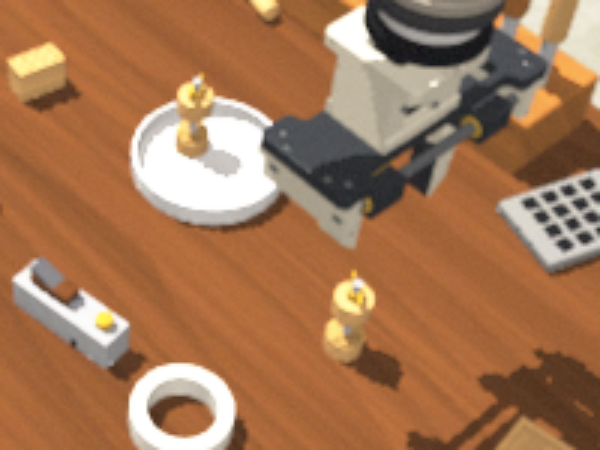

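Clamp A stands upright in the dish at crop (193,120), and the gripper is above clamp B at (350,315).

{"api": "step_arm", "payload": {
  "commands": [
    {"translation": [1.5, 3, 25], "roll": 0},
    {"translation": [0, 0, 25], "roll": 0},
    {"translation": [0, 0, 25], "roll": 0},
    {"translation": [0, 0, 25], "roll": 0},
    {"translation": [0, 0, 16], "roll": 0},
    {"translation": [0, 0, 10], "roll": 0},
    {"translation": [0, 0, 0], "roll": 0},
    {"translation": [0, 0, 0], "roll": 0}
  ]
}}

```text
time: 10.05
tool_pos: [0.582, -0.1785, 0.0372]
tool_rot: [-3.141, -0.001, 1.571]
contact_force: [0.4, 0.3, 1.3]
opening: 0.069
grip_force: 0.0
```

{"api": "step_arm", "payload": {
  "commands": [
    {"translation": [0, 0, 0], "roll": 0},
    {"translation": [0, 0, 0], "roll": 0},
    {"translation": [0, 0, 0], "roll": 0},
    {"translation": [0, 0, 0], "roll": 0},
    {"translation": [0, 0, 0], "roll": 0},
    {"translation": [0, 0, 0], "roll": 0},
    {"translation": [0, 0, 0], "roll": 0},
    {"translation": [0, 0, 0], "roll": 0},
    {"translation": [0, 0, 0], "roll": 0}
  ],
  "fingers": 0
}}

```text
time: 10.8
tool_pos: [0.5822, -0.1794, 0.0378]
tool_rot: [3.141, 0.0, 1.571]
contact_force: [-1.0, -0.5, 1.9]
opening: 0.0293
grip_force: 20.0
```

{"api": "step_arm", "payload": {
  "commands": [
    {"translation": [0, 0, -20], "roll": 0},
    {"translation": [0, 0, -25], "roll": 0},
    {"translation": [0, 0, -30], "roll": 0},
    {"translation": [0, 0, -30], "roll": 0},
    {"translation": [0, 0, -20], "roll": 0},
    {"translation": [0, 0, 0], "roll": 0}
  ]
}}

```text
time: 11.3
tool_pos: [0.5844, -0.1802, 0.1678]
tool_rot: [3.133, 0.003, 1.571]
contact_force: [0.3, 0.7, 0.1]
opening: 0.0297
grip_force: 20.0
```

```bash
python3 -c "
from h import *
go(630,-4,None)"
```

```text
t 11.3 tcp [ 584.4 -180.2  167.8] phi 0.0 q1,q6 [-24. -24.] open 29.7 F [0.3 0.7 0.1]
roll 0.000 rad, shift [176.2  45.6   0. ] rows>= 6
```

{"api": "step_arm", "payload": {
  "commands": [
    {"translation": [15, 4, 0], "roll": 0},
    {"translation": [25, 6.5, 0], "roll": 0},
    {"translation": [25, 6.5, 0], "roll": 0},
    {"translation": [25, 6.5, 0], "roll": 0},
    {"translation": [25, 6.5, 0], "roll": 0},
    {"translation": [25, 6.5, 0], "roll": 0},
    {"translation": [25, 6, 0], "roll": 0},
    {"translation": [11, 3, 0], "roll": 0},
    {"translation": [0, 0, 0], "roll": 0},
    {"translation": [0, 0, 0], "roll": 0},
    {"translation": [0, 0, 0], "roll": 0}
  ]
}}

```text
time: 12.22
tool_pos: [0.6273, -0.0046, 0.1622]
tool_rot: [-3.141, 0.0, 1.57]
contact_force: [0.0, -0.3, -0.6]
opening: 0.0293
grip_force: 20.0
```

```bash
python3 -c "
from h import *
go(630,-4,41.5)"
```

```text
t 12.2 tcp [627.3  -4.6 162.2] phi -0.0 q1,q6 [-7. -7.] open 29.3 F [ 0.  -0.3 -0.6]
roll 0.000 rad, shift [  0.6   2.7 120.7] rows>= 4
```

{"api": "step_arm", "payload": {
  "commands": [
    {"translation": [0, 1, 25], "roll": 0},
    {"translation": [0, 0, 30], "roll": 0},
    {"translation": [0, 0, 30], "roll": 0},
    {"translation": [0, 0, 20], "roll": 0},
    {"translation": [0, 0, 9], "roll": 0},
    {"translation": [0, 0, 3], "roll": 0},
    {"translation": [0, 0, 2], "roll": 0},
    {"translation": [0, 0, 1], "roll": 0},
    {"translation": [0, 0, 0], "roll": 0},
    {"translation": [0, 0, 0], "roll": 0},
    {"translation": [0, 0, 0], "roll": 0}
  ]
}}

```text
time: 13.13
tool_pos: [0.6292, -0.0033, 0.0438]
tool_rot: [3.14, 0.0, 1.571]
contact_force: [0.5, -1.0, -1.0]
opening: 0.0296
grip_force: 20.0
```

{"api": "step_arm", "payload": {
  "commands": [
    {"translation": [0, 0, 1.2], "roll": 0},
    {"translation": [0, 0, 1], "roll": 0},
    {"translation": [0, 0, 0], "roll": 0},
    {"translation": [0, 0, 0], "roll": 0}
  ]
}}

```text
time: 13.47
tool_pos: [0.6291, -0.0033, 0.0417]
tool_rot: [3.14, 0.0, 1.571]
contact_force: [-1.1, 0.5, 5.1]
opening: 0.0295
grip_force: 20.0
```

{"api": "step_arm", "payload": {
  "commands": [
    {"translation": [0, 0, 0], "roll": 0},
    {"translation": [0, 0, 0], "roll": 0},
    {"translation": [0, 0, 0], "roll": 0},
    {"translation": [0, 0, 0], "roll": 0},
    {"translation": [0, 0, 0], "roll": 0},
    {"translation": [0, 0, 0], "roll": 0}
  ],
  "fingers": 0.75
}}

```text
time: 13.97
tool_pos: [0.6286, -0.0032, 0.0404]
tool_rot: [-3.141, -0.0, 1.571]
contact_force: [0.7, 0.5, -0.3]
opening: 0.0648
grip_force: 0.0
```

{"api": "step_arm", "payload": {
  "commands": [
    {"translation": [0, 0, -25], "roll": 0},
    {"translation": [0, 0, -30], "roll": 0},
    {"translation": [0, 0, -30], "roll": 0},
    {"translation": [0, 0, -30], "roll": 0},
    {"translation": [0, 0, -10], "roll": 0},
    {"translation": [0, 0, 0], "roll": 0}
  ]
}}

```text
time: 14.47
tool_pos: [0.6302, -0.0035, 0.1688]
tool_rot: [3.135, 0.001, 1.571]
contact_force: [0.4, -1.0, -0.5]
opening: 0.0688
grip_force: 0.0
```

```bash
python3 -c "
from h import *
go(431,-33,110,9.4)"
```

```text
t 14.5 tcp [630.2  -3.5 168.8] phi 0.0 q1,q6 [-7. -7.] open 68.8 F [ 0.4 -1.  -0.5]
roll -0.164 rad, shift [   3.4 -201.4   58.8] rows>= 7
```

{"api": "step_arm", "payload": {
  "commands": [
    {"translation": [0, 0, 0], "roll": -0.082},
    {"translation": [0, 0, 0], "roll": -0.082},
    {"translation": [0.5, -20, 0], "roll": 0},
    {"translation": [0.5, -29, 0], "roll": 0},
    {"translation": [0.5, -29, 0], "roll": 0},
    {"translation": [0.5, -29, 0], "roll": 0},
    {"translation": [0.5, -29, 0], "roll": 0},
    {"translation": [0.5, -29, 15], "roll": 0},
    {"translation": [0.5, -25, 20], "roll": 0},
    {"translation": [0, -10, 20], "roll": 0},
    {"translation": [0, 0, 0], "roll": 0},
    {"translation": [0, 0, 0], "roll": 0}
  ]
}}

```text
time: 15.47
tool_pos: [0.4298, -0.0323, 0.1094]
tool_rot: [-3.138, -0.002, 1.734]
contact_force: [0.5, 0.9, 0.5]
opening: 0.0688
grip_force: 0.0
```

```bash
python3 -c "
from h import *
im=read_camera('side')
cv2.imwrite('pics/s4.png',cv2.resize(im[130:310,210:410,::-1],None,fx=3,fy=3))
go(432,-33,9,9.4)"
```

```text
t 15.5 tcp [431.3 -32.6 110.3] phi 9.4 q1,q6 [-14. -24.] open 68.9 F [ 0.7 -0.4  0.9]
roll -0.000 rad, shift [ -0.5   0.6 101.3] rows>= 4
```

View pics/s4.png

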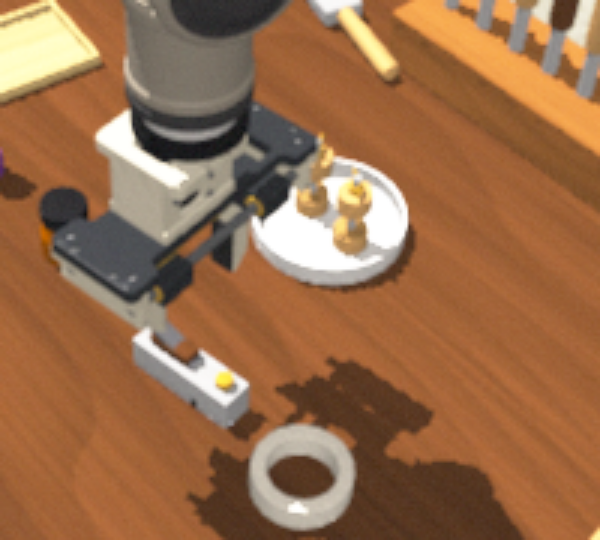

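Both clamps stand in the dish, and the gripper is over the plane at crop (190,375).

{"api": "step_arm", "payload": {
  "commands": [
    {"translation": [0, 0, 25], "roll": 0},
    {"translation": [0, 0, 25], "roll": 0},
    {"translation": [0, 0, 22], "roll": 0},
    {"translation": [0, 0, 17], "roll": 0},
    {"translation": [0, 0, 9], "roll": 0},
    {"translation": [0, 0, 3], "roll": 0},
    {"translation": [0, 0, 0], "roll": 0},
    {"translation": [0, 0, 0], "roll": 0}
  ],
  "grip_force": 45
}}

```text
time: 16.18
tool_pos: [0.4318, -0.0326, 0.0102]
tool_rot: [3.14, 0.001, 1.735]
contact_force: [-0.4, 0.7, 0.7]
opening: 0.069
grip_force: 0.0
```

{"api": "step_arm", "payload": {
  "commands": [
    {"translation": [0, 0, 0], "roll": 0},
    {"translation": [0, 0, 0], "roll": 0},
    {"translation": [0, 0, 0], "roll": 0},
    {"translation": [0, 0, 0], "roll": 0},
    {"translation": [0, 0, 0], "roll": 0},
    {"translation": [0, 0, 0], "roll": 0},
    {"translation": [0, 0, 0], "roll": 0},
    {"translation": [0, 0, 0], "roll": 0},
    {"translation": [0, 0, 0], "roll": 0},
    {"translation": [0, 0, 0], "roll": 0}
  ],
  "fingers": 0
}}

```text
time: 17.02
tool_pos: [0.4304, -0.0324, 0.0095]
tool_rot: [-3.141, -0.0, 1.735]
contact_force: [-2.4, 1.0, 4.5]
opening: 0.0277
grip_force: 45.0
```

{"api": "step_arm", "payload": {
  "commands": [
    {"translation": [0, 0, -10], "roll": 0},
    {"translation": [0, 0, -20], "roll": 0},
    {"translation": [0, 0, -25], "roll": 0},
    {"translation": [0, 0, -30], "roll": 0},
    {"translation": [0, 0, -30], "roll": 0},
    {"translation": [0, 0, -15], "roll": 0},
    {"translation": [0, 0, 0], "roll": 0},
    {"translation": [0, 0, 0], "roll": 0}
  ]
}}

```text
time: 17.68
tool_pos: [0.4307, -0.0324, 0.1393]
tool_rot: [3.141, 0.0, 1.735]
contact_force: [-0.8, 0.0, -4.4]
opening: 0.0284
grip_force: 45.0
```

```bash
python3 -c "
from h import *
im=read_camera('side')
cv2.imwrite('pics/s5.png',cv2.resize(im[130:310,210:410,::-1],None,fx=3,fy=3))
go(543,-356.5,None,8.1+90)"
```

```text
t 17.7 tcp [430.  -32.3 138.4] phi 9.4 q1,q6 [-15. -24.] open 27.7 F [ 0.4 -0.4 -3.9]
roll -1.548 rad, shift [ -66.2 -336.9    0. ] rows>= 11
```

View pics/s5.png

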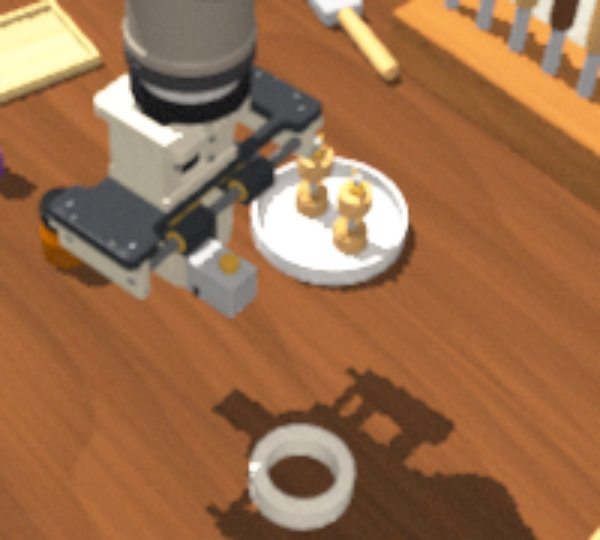

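The plane is held level.

{"api": "step_arm", "payload": {
  "commands": [
    {"translation": [0, 0, 0], "roll": -0.119},
    {"translation": [0, 0, 0], "roll": -0.119},
    {"translation": [0, 0, 0], "roll": -0.119},
    {"translation": [0, 0, 0], "roll": -0.119},
    {"translation": [0, 0, 0], "roll": -0.119},
    {"translation": [0, 0, 0], "roll": -0.119},
    {"translation": [0, 0, 0], "roll": -0.119},
    {"translation": [0, 0, 0], "roll": -0.119},
    {"translation": [0, 0, 0], "roll": -0.119},
    {"translation": [0, 0, 0], "roll": -0.119},
    {"translation": [0, 0, 0], "roll": -0.119},
    {"translation": [0, 0, 0], "roll": -0.119},
    {"translation": [0, 0, 0], "roll": -0.12},
    {"translation": [0, 0, 0], "roll": 0}
  ]
}}

```text
time: 18.9
tool_pos: [0.4296, -0.0322, 0.1375]
tool_rot: [3.14, -0.004, -2.996]
contact_force: [0.8, 0.4, -3.6]
opening: 0.0278
grip_force: 45.0
```

{"api": "step_arm", "payload": {
  "commands": [
    {"translation": [-3, -14, 0], "roll": 0},
    {"translation": [-5, -25, 0], "roll": 0},
    {"translation": [-5, -25, 0], "roll": 0},
    {"translation": [-5, -25, 0], "roll": 0},
    {"translation": [-5, -25, 0], "roll": 0},
    {"translation": [-5, -25, 0], "roll": 0},
    {"translation": [-5, -25, 0], "roll": 0},
    {"translation": [-5, -25, 0], "roll": 0},
    {"translation": [-5, -25, 0], "roll": 0},
    {"translation": [-5, -25, 0], "roll": 0},
    {"translation": [-5, -25, 0], "roll": 0},
    {"translation": [-5, -25, 0], "roll": 0},
    {"translation": [-5, -25, 0], "roll": 0},
    {"translation": [-3, -22, 0], "roll": 0},
    {"translation": [0, 0, 0], "roll": 0},
    {"translation": [0, 0, 0], "roll": 0},
    {"translation": [0, 0, 0], "roll": 0}
  ]
}}

```text
time: 20.32
tool_pos: [0.5426, -0.3549, 0.1375]
tool_rot: [3.138, -0.002, -3.003]
contact_force: [0.3, 0.2, -3.4]
opening: 0.0279
grip_force: 45.0
```

```bash
python3 -c "
from h import *
go(543,-356.5,15,8.1+90)"
```

```text
t 20.3 tcp [ 542.6 -354.9  137.5] phi -82.0 q1,q6 [ -40. -138.] open 27.9 F [ 0.3  0.2 -3.4]
roll -0.002 rad, shift [ -0.2  -1.7 122.5] rows>= 4
```

{"api": "step_arm", "payload": {
  "commands": [
    {"translation": [0, -1.5, 20], "roll": 0},
    {"translation": [0, 0, 28], "roll": 0},
    {"translation": [0, 0, 28], "roll": 0},
    {"translation": [0, 0, 20], "roll": 0},
    {"translation": [0, 0, 13], "roll": 0},
    {"translation": [0, 0, 6], "roll": 0},
    {"translation": [0, 0, 3], "roll": 0},
    {"translation": [0, 0, 2], "roll": 0},
    {"translation": [0, 0, 0], "roll": 0},
    {"translation": [0, 0, 0], "roll": 0},
    {"translation": [0, 0, 0], "roll": 0}
  ]
}}

```text
time: 21.23
tool_pos: [0.5441, -0.3578, 0.0207]
tool_rot: [-3.14, 0.001, -3.0]
contact_force: [-0.9, 0.2, -3.8]
opening: 0.0277
grip_force: 45.0
```

{"api": "step_arm", "payload": {
  "commands": [
    {"translation": [0, 0, 2], "roll": 0},
    {"translation": [0, 0, 1.5], "roll": 0},
    {"translation": [0, 0, 1], "roll": 0},
    {"translation": [0, 0, 0], "roll": 0},
    {"translation": [0, 0, 0], "roll": 0},
    {"translation": [0, 0, 0], "roll": 0}
  ]
}}

```text
time: 21.73
tool_pos: [0.5436, -0.3574, 0.015]
tool_rot: [3.142, 0.0, -3.0]
contact_force: [-0.5, -0.3, -4.3]
opening: 0.0277
grip_force: 45.0
```

{"api": "step_arm", "payload": {
  "commands": [
    {"translation": [0, 0, 1], "roll": 0},
    {"translation": [0, 0, 0], "roll": 0},
    {"translation": [0, 0, 0], "roll": 0}
  ]
}}

```text
time: 21.98
tool_pos: [0.5437, -0.3574, 0.0146]
tool_rot: [-3.141, 0.0, -3.0]
contact_force: [-1.8, 0.8, 0.7]
opening: 0.0275
grip_force: 45.0
```

{"api": "step_arm", "payload": {
  "commands": [
    {"translation": [0, 0, 0], "roll": 0},
    {"translation": [0, 0, 0], "roll": 0},
    {"translation": [0, 0, 0], "roll": 0},
    {"translation": [0, 0, 0], "roll": 0},
    {"translation": [0, 0, 0], "roll": 0},
    {"translation": [0, 0, 0], "roll": 0}
  ],
  "fingers": 0.75
}}

```text
time: 22.48
tool_pos: [0.5436, -0.3574, 0.014]
tool_rot: [3.142, 0.0, -3.0]
contact_force: [-0.6, -1.0, -0.8]
opening: 0.0628
grip_force: 0.0
```

{"api": "step_arm", "payload": {
  "commands": [
    {"translation": [0, 0, -20], "roll": 0},
    {"translation": [0, 0, -30], "roll": 0},
    {"translation": [0, 0, -30], "roll": 0},
    {"translation": [0, 0, -20], "roll": 0},
    {"translation": [0, 0, 0], "roll": 0},
    {"translation": [0, 0, 0], "roll": 0}
  ]
}}

```text
time: 22.98
tool_pos: [0.5441, -0.3578, 0.1153]
tool_rot: [-3.139, 0.002, -3.0]
contact_force: [-0.7, -0.2, -0.7]
opening: 0.0686
grip_force: 0.0
```

```bash
python3 -c "
from h import *
go(378.5,-275,None,-27.1)"
```

```text
t 23.0 tcp [ 544.1 -357.8  115.3] phi -81.9 q1,q6 [ -40. -138.] open 68.6 F [-0.7 -0.2 -0.7]
roll -0.957 rad, shift [  1.8 185.2   0. ] rows>= 6
```

{"api": "step_arm", "payload": {
  "commands": [
    {"translation": [0, 0, 0], "roll": 0.121},
    {"translation": [0, 0, 0], "roll": 0.121},
    {"translation": [0, 0, 0], "roll": 0.121},
    {"translation": [0, 0, 0], "roll": 0.121},
    {"translation": [0, 0, 0], "roll": 0.121},
    {"translation": [0, 0, 0], "roll": 0.121},
    {"translation": [0, 0, 0], "roll": 0.121},
    {"translation": [0, 0, 0], "roll": 0.121},
    {"translation": [0, 0, 0], "roll": 0.121},
    {"translation": [0, 0, 0], "roll": 0.121},
    {"translation": [0, 0, 0], "roll": 0.121},
    {"translation": [0, 0, 0], "roll": 0.121},
    {"translation": [0, 0, 0], "roll": 0.121},
    {"translation": [0, 0, 0], "roll": 0.121},
    {"translation": [0, 0, 0], "roll": 0.121},
    {"translation": [0, 0, 0], "roll": 0.121},
    {"translation": [0, 0, 0], "roll": 0.121},
    {"translation": [0, 0, 0], "roll": 0.121},
    {"translation": [0, 0, 0], "roll": 0}
  ]
}}

```text
time: 24.57
tool_pos: [0.5429, -0.3568, 0.112]
tool_rot: [-3.138, -0.001, 1.1]
contact_force: [0.0, -0.5, 0.6]
opening: 0.069
grip_force: 0.0
```

{"api": "step_arm", "payload": {
  "commands": [
    {"translation": [0, -15, 0], "roll": 0},
    {"translation": [0, -28, 0], "roll": 0},
    {"translation": [0, -28, 0], "roll": 0},
    {"translation": [0, -28, 0], "roll": 0},
    {"translation": [0, -28, 0], "roll": 0},
    {"translation": [0, -28, 0], "roll": 0},
    {"translation": [0, -20, 0], "roll": 0},
    {"translation": [-2, -10, 0], "roll": 0},
    {"translation": [0, 0, 0], "roll": 0},
    {"translation": [0, 0, 0], "roll": 0}
  ]
}}

```text
time: 25.4
tool_pos: [0.3773, -0.276, 0.1137]
tool_rot: [-3.141, -0.0, 1.107]
contact_force: [0.3, -1.1, 1.1]
opening: 0.0693
grip_force: 0.0
```

```bash
python3 -c "
from h import *
im=read_camera('side')
cv2.imwrite('pics/s6.png',cv2.resize(im[230:400,270:470,::-1],None,fx=3,fy=3))
go(378.5,-275.5,9,-27.1)"
```

```text
t 25.4 tcp [ 377.9 -276.4  113.8] phi -26.6 q1,q6 [-46. -19.] open 69.2 F [ 0.1 -0.5  0.4]
roll 0.009 rad, shift [1.100e+00 1.000e-01 1.048e+02] rows>= 4
```

View pics/s6.png

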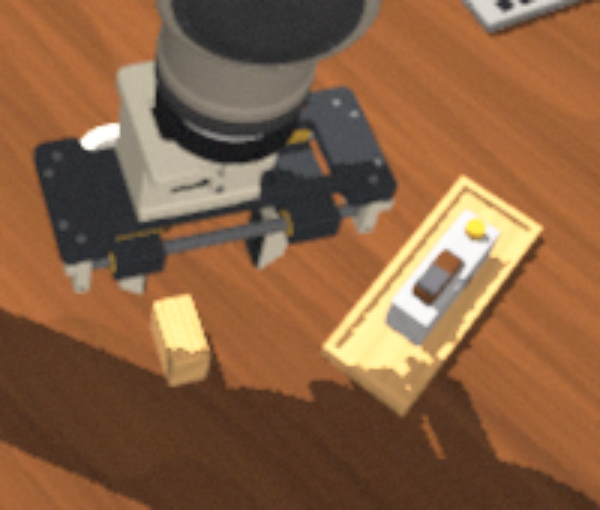

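The plane lies in the long tray at crop (440,275), and the gripper straddles the block at (180,340).

{"api": "step_arm", "payload": {
  "commands": [
    {"translation": [1, 0, 25], "roll": 0.009},
    {"translation": [0, 0, 25], "roll": 0},
    {"translation": [0, 0, 25], "roll": 0},
    {"translation": [0, 0, 17], "roll": 0},
    {"translation": [0, 0, 9], "roll": 0},
    {"translation": [0, 0, 3], "roll": 0},
    {"translation": [0, 0, 0], "roll": 0},
    {"translation": [0, 0, 0], "roll": 0}
  ],
  "grip_force": 20
}}

```text
time: 26.12
tool_pos: [0.3785, -0.2756, 0.0105]
tool_rot: [3.14, 0.0, 1.096]
contact_force: [0.2, 0.1, -0.3]
opening: 0.0687
grip_force: 0.0
```

{"api": "step_arm", "payload": {
  "commands": [
    {"translation": [0, 0, 0], "roll": 0},
    {"translation": [0, 0, 0], "roll": 0},
    {"translation": [0, 0, 0], "roll": 0},
    {"translation": [0, 0, 0], "roll": 0},
    {"translation": [0, 0, 0], "roll": 0},
    {"translation": [0, 0, 0], "roll": 0},
    {"translation": [0, 0, 0], "roll": 0},
    {"translation": [0, 0, 0], "roll": 0},
    {"translation": [0, 0, 0], "roll": 0},
    {"translation": [0, 0, 0], "roll": 0}
  ],
  "fingers": 0
}}

```text
time: 26.95
tool_pos: [0.3779, -0.2751, 0.0101]
tool_rot: [3.142, -0.0, 1.096]
contact_force: [-0.8, 0.2, 1.5]
opening: 0.0258
grip_force: 20.0
```

{"api": "step_arm", "payload": {
  "commands": [
    {"translation": [0, 0, -20], "roll": 0},
    {"translation": [0, 0, -25], "roll": 0},
    {"translation": [0, 0, -30], "roll": 0},
    {"translation": [0, 0, -30], "roll": 0},
    {"translation": [0, 0, -30], "roll": 0},
    {"translation": [0, 0, -15], "roll": 0},
    {"translation": [0, 0, 0], "roll": 0}
  ]
}}

```text
time: 27.53
tool_pos: [0.3793, -0.2765, 0.1634]
tool_rot: [3.135, 0.002, 1.096]
contact_force: [-0.4, 0.3, -0.7]
opening: 0.0258
grip_force: 20.0
```

```bash
python3 -c "
from h import *
go(522,380,None,82)
go(520,100,None,82)"
```

```text
t 27.5 tcp [ 379.3 -276.5  163.4] phi -27.2 q1,q6 [-45. -18.] open 25.8 F [-0.4  0.3 -0.7]
roll 1.236 rad, shift [  50. -670.    0.] rows>= 21
t 27.5 tcp [ 379.3 -276.5  163.4] phi -27.2 q1,q6 [-45. -18.] open 25.8 F [-0.4  0.3 -0.7]
roll 1.236 rad, shift [  86.9 -392.4    0. ] rows>= 13
```

{"api": "step_arm", "payload": {
  "commands": [
    {"translation": [0, 0, 0], "roll": 0.1124},
    {"translation": [0, 0, 0], "roll": 0.1124},
    {"translation": [0, 0, 0], "roll": 0.1124},
    {"translation": [0, 0, 0], "roll": 0.1124},
    {"translation": [0, 0, 0], "roll": 0.1124},
    {"translation": [0, 0, 0], "roll": 0.1124},
    {"translation": [0, 0, 0], "roll": 0.1124},
    {"translation": [0, 0, 0], "roll": 0.1124},
    {"translation": [0, 0, 0], "roll": 0.1124},
    {"translation": [0, 0, 0], "roll": 0.1124},
    {"translation": [0, 0, 0], "roll": 0.1124},
    {"translation": [0, 0, 0], "roll": 0}
  ]
}}

```text
time: 28.53
tool_pos: [0.3774, -0.2746, 0.1587]
tool_rot: [-3.14, 0.002, -0.145]
contact_force: [-0.6, -0.3, -0.4]
opening: 0.026
grip_force: 20.0
```

{"api": "step_arm", "payload": {
  "commands": [
    {"translation": [4, -15, 0], "roll": 0},
    {"translation": [4, -25, 0], "roll": 0},
    {"translation": [4, -25, 0], "roll": 0},
    {"translation": [4, -25, 0], "roll": 0},
    {"translation": [4, -25, 0], "roll": 0},
    {"translation": [4, -25, 0], "roll": 0},
    {"translation": [4, -25, 0], "roll": 0},
    {"translation": [4, -25, 0], "roll": 0},
    {"translation": [4, -25, 0], "roll": 0},
    {"translation": [4, -25, 0], "roll": 0},
    {"translation": [4, -25, 0], "roll": 0},
    {"translation": [4, -25, 0], "roll": 0},
    {"translation": [4, -25, 0], "roll": 0},
    {"translation": [4, -25, 0], "roll": 0},
    {"translation": [4, -25, 0], "roll": 0},
    {"translation": [4, -25, 0], "roll": 0}
  ]
}}

```text
time: 29.87
tool_pos: [0.4956, 0.1033, 0.159]
tool_rot: [3.141, 0.001, -0.137]
contact_force: [0.5, -0.0, -0.7]
opening: 0.0261
grip_force: 20.0
```

```bash
python3 -c "
from h import *
go(578,372,None,82)"
```

```text
t 29.9 tcp [495.6 103.3 159. ] phi 82.2 q1,q6 [  3. 101.] open 26.1 F [ 0.5 -0.  -0.7]
roll 0.003 rad, shift [  44.2 -277.5    0. ] rows>= 9
```

{"api": "step_arm", "payload": {
  "commands": [
    {"translation": [4, -25, 0], "roll": 0},
    {"translation": [4, -25, 0], "roll": 0},
    {"translation": [4, -25, 0], "roll": 0},
    {"translation": [4, -25, 0], "roll": 0},
    {"translation": [4, -25, 0], "roll": 0},
    {"translation": [4, -25, 0], "roll": 0},
    {"translation": [4, -25, 0], "roll": 0},
    {"translation": [4, -25, 0], "roll": 0},
    {"translation": [4, -25, 0], "roll": 0},
    {"translation": [4, -25, 0], "roll": 0},
    {"translation": [4, -15, 0], "roll": 0},
    {"translation": [0, -8, 0], "roll": 0},
    {"translation": [0, 0, 0], "roll": 0},
    {"translation": [0, 0, 0], "roll": 0}
  ]
}}

```text
time: 31.03
tool_pos: [0.5771, 0.3657, 0.159]
tool_rot: [3.14, 0.001, -0.139]
contact_force: [0.2, 0.2, -0.8]
opening: 0.0258
grip_force: 20.0
```

```bash
python3 -c "
from h import *
go(578,372,15.5,82)"
```

```text
t 31.0 tcp [577.1 365.7 159. ] phi 82.1 q1,q6 [ 26. 124.] open 25.8 F [ 0.2  0.2 -0.8]
roll 0.001 rad, shift [ -0.   -6.4 143.5] rows>= 5
```

{"api": "step_arm", "payload": {
  "commands": [
    {"translation": [0, -5.5, 20], "roll": 0},
    {"translation": [0, 0, 30], "roll": 0},
    {"translation": [0, 0, 30], "roll": 0},
    {"translation": [0, 0, 28], "roll": 0},
    {"translation": [0, 0, 18], "roll": 0},
    {"translation": [0, 0, 9], "roll": 0},
    {"translation": [0, 0, 4], "roll": 0},
    {"translation": [0, 0, 2], "roll": 0},
    {"translation": [0, 0, 0], "roll": 0},
    {"translation": [0, 0, 0], "roll": 0},
    {"translation": [0, 0, 0], "roll": 0}
  ]
}}

```text
time: 31.95
tool_pos: [0.5792, 0.372, 0.0206]
tool_rot: [-3.14, -0.002, -0.14]
contact_force: [0.6, 0.2, -0.6]
opening: 0.0257
grip_force: 20.0
```

{"api": "step_arm", "payload": {
  "commands": [
    {"translation": [0, 0, 2], "roll": 0},
    {"translation": [0, 0, 1.5], "roll": 0},
    {"translation": [0, 0, 1], "roll": 0},
    {"translation": [0, 0, 0], "roll": 0},
    {"translation": [0, 0, 0], "roll": 0},
    {"translation": [0, 0, 0], "roll": 0}
  ]
}}

```text
time: 32.45
tool_pos: [0.5786, 0.3718, 0.0151]
tool_rot: [-3.141, -0.001, -0.14]
contact_force: [-1.7, -1.4, 5.3]
opening: 0.0259
grip_force: 20.0
```

{"api": "step_arm", "payload": {
  "commands": [
    {"translation": [0, 0, 0], "roll": 0},
    {"translation": [0, 0, 0], "roll": 0},
    {"translation": [0, 0, 0], "roll": 0},
    {"translation": [0, 0, 0], "roll": 0},
    {"translation": [0, 0, 0], "roll": 0},
    {"translation": [0, 0, 0], "roll": 0}
  ],
  "fingers": 0.75
}}

```text
time: 32.95
tool_pos: [0.5784, 0.3716, 0.0143]
tool_rot: [3.141, 0.0, -0.141]
contact_force: [-0.8, -0.1, -0.2]
opening: 0.0615
grip_force: 0.0
```

{"api": "step_arm", "payload": {
  "commands": [
    {"translation": [0, 0, -20], "roll": 0},
    {"translation": [0, 0, -30], "roll": 0},
    {"translation": [0, 0, -30], "roll": 0},
    {"translation": [0, 0, -20], "roll": 0},
    {"translation": [0, 0, 0], "roll": 0},
    {"translation": [0, 0, 0], "roll": 0}
  ]
}}

```text
time: 33.45
tool_pos: [0.5791, 0.372, 0.116]
tool_rot: [-3.14, -0.003, -0.141]
contact_force: [-0.3, -1.5, -1.2]
opening: 0.0689
grip_force: 0.0
```

```bash
python3 -c "
from h import *
go(578,192.5,None,79.8)"
```

```text
t 33.5 tcp [579.1 372.  116. ] phi 81.9 q1,q6 [ 26. 124.] open 68.9 F [-0.3 -1.5 -1.2]
roll 0.037 rad, shift [ 30.7 176.9   0. ] rows>= 6
```

{"api": "step_arm", "payload": {
  "commands": [
    {"translation": [0, 0, 0], "roll": 0.037},
    {"translation": [4, 20, 0], "roll": 0},
    {"translation": [4, 25, 0], "roll": 0},
    {"translation": [4, 25, 0], "roll": 0},
    {"translation": [4, 25, 0], "roll": 0},
    {"translation": [4, 25, 0], "roll": 0},
    {"translation": [4, 25, 0], "roll": 0},
    {"translation": [4, 20, 0], "roll": 0},
    {"translation": [2, 12, 0], "roll": 0},
    {"translation": [0, 0, 0], "roll": 0},
    {"translation": [0, 0, 0], "roll": 0}
  ]
}}

```text
time: 34.37
tool_pos: [0.5764, 0.1922, 0.1138]
tool_rot: [-3.142, 0.001, -0.179]
contact_force: [0.5, 0.6, 0.2]
opening: 0.0689
grip_force: 0.0
```

```bash
python3 -c "
from h import *
im=read_camera('side')
cv2.imwrite('pics/s7.png',cv2.resize(im[100:250,170:370,::-1],None,fx=3,fy=3))
go(578,192.5,10,79.8)"
```

```text
t 34.4 tcp [576.5 192.9 114. ] phi 79.8 q1,q6 [ 11. 111.] open 69.1 F [-0.8 -0.1  0.6]
roll 0.000 rad, shift [1.50e+00 1.00e-01 1.04e+02] rows>= 4
```

View pics/s7.png

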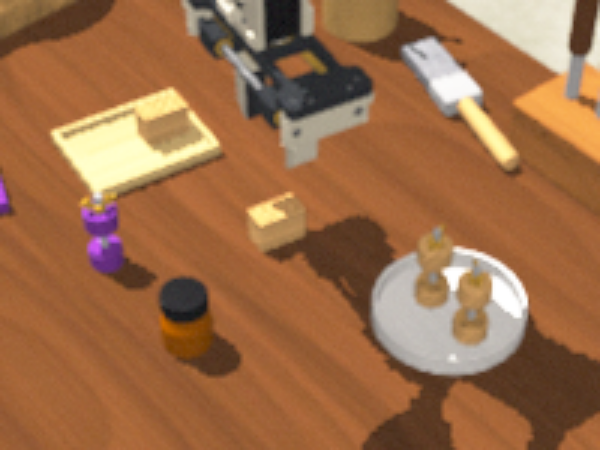

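The first block sits in the wide tray at crop (163,117), and the second is at (277,222) under the gripper.

{"api": "step_arm", "payload": {
  "commands": [
    {"translation": [1.5, 0, 25], "roll": 0},
    {"translation": [0, 0, 25], "roll": 0},
    {"translation": [0, 0, 25], "roll": 0},
    {"translation": [0, 0, 17], "roll": 0},
    {"translation": [0, 0, 9], "roll": 0},
    {"translation": [0, 0, 3], "roll": 0},
    {"translation": [0, 0, 0], "roll": 0},
    {"translation": [0, 0, 0], "roll": 0}
  ]
}}

```text
time: 35.08
tool_pos: [0.5789, 0.1925, 0.0114]
tool_rot: [-3.141, -0.002, -0.177]
contact_force: [0.3, 0.9, -0.2]
opening: 0.0688
grip_force: 0.0
```

{"api": "step_arm", "payload": {
  "commands": [
    {"translation": [0, 0, 0], "roll": 0},
    {"translation": [0, 0, 0], "roll": 0},
    {"translation": [0, 0, 0], "roll": 0},
    {"translation": [0, 0, 0], "roll": 0},
    {"translation": [0, 0, 0], "roll": 0},
    {"translation": [0, 0, 0], "roll": 0},
    {"translation": [0, 0, 0], "roll": 0},
    {"translation": [0, 0, 0], "roll": 0},
    {"translation": [0, 0, 0], "roll": 0},
    {"translation": [0, 0, 0], "roll": 0}
  ],
  "fingers": 0
}}

```text
time: 35.92
tool_pos: [0.5782, 0.1919, 0.0106]
tool_rot: [-3.142, -0.0, -0.178]
contact_force: [-0.6, -0.1, 1.0]
opening: 0.026
grip_force: 20.0
```

{"api": "step_arm", "payload": {
  "commands": [
    {"translation": [0, 0, -20], "roll": 0},
    {"translation": [0, 0, -25], "roll": 0},
    {"translation": [0, 0, -30], "roll": 0},
    {"translation": [0, 0, -30], "roll": 0},
    {"translation": [0, 0, -15], "roll": 0},
    {"translation": [0, 0, 0], "roll": 0},
    {"translation": [0, 0, 0], "roll": 0}
  ]
}}

```text
time: 36.5
tool_pos: [0.5783, 0.1919, 0.1309]
tool_rot: [-3.141, -0.001, -0.178]
contact_force: [-0.9, -0.4, -1.1]
opening: 0.0256
grip_force: 20.0
```

```bash
python3 -c "
from h import *
go(520.5,380,None,82)"
```

```text
t 36.5 tcp [578.3 191.9 130.9] phi 79.8 q1,q6 [ 11. 111.] open 25.6 F [-0.9 -0.4 -1.1]
roll -0.038 rad, shift [ -83.5 -178.2    0. ] rows>= 6
```

{"api": "step_arm", "payload": {
  "commands": [
    {"translation": [0, 0, 0], "roll": -0.038},
    {"translation": [-8.5, -18, 0], "roll": 0},
    {"translation": [-12, -25, 0], "roll": 0},
    {"translation": [-12, -25, 0], "roll": 0},
    {"translation": [-12, -25, 0], "roll": 0},
    {"translation": [-12, -25, 0], "roll": 0},
    {"translation": [-12, -25, 0], "roll": 0},
    {"translation": [-9, -22, 0], "roll": 0},
    {"translation": [-6, -14, 0], "roll": 0},
    {"translation": [0, 0, 0], "roll": 0},
    {"translation": [0, 0, 0], "roll": 0},
    {"translation": [0, 0, 0], "roll": 0}
  ]
}}

```text
time: 37.5
tool_pos: [0.5205, 0.3795, 0.1295]
tool_rot: [3.14, 0.001, -0.14]
contact_force: [0.5, -1.4, 0.1]
opening: 0.0256
grip_force: 20.0
```

```bash
python3 -c "
from h import *
go(520.5,380,15.5,82)"
```

```text
t 37.5 tcp [520.5 379.5 129.5] phi 82.0 q1,q6 [ 29. 127.] open 25.6 F [ 0.5 -1.4  0.1]
roll -0.001 rad, shift [-1.00e-01 -5.00e-01  1.14e+02] rows>= 4
```

{"api": "step_arm", "payload": {
  "commands": [
    {"translation": [0, 0, 20], "roll": 0},
    {"translation": [0, 0, 28], "roll": 0},
    {"translation": [0, 0, 25], "roll": 0},
    {"translation": [0, 0, 20], "roll": 0},
    {"translation": [0, 0, 11], "roll": 0},
    {"translation": [0, 0, 4], "roll": 0},
    {"translation": [0, 0, 2], "roll": 0},
    {"translation": [0, 0, 0], "roll": 0},
    {"translation": [0, 0, 0], "roll": 0},
    {"translation": [0, 0, 0], "roll": 0}
  ]
}}

```text
time: 38.33
tool_pos: [0.5212, 0.3811, 0.022]
tool_rot: [-3.14, -0.002, -0.14]
contact_force: [-0.2, -0.0, -1.0]
opening: 0.0258
grip_force: 20.0
```

{"api": "step_arm", "payload": {
  "commands": [
    {"translation": [0, 0, 2.5], "roll": 0},
    {"translation": [0, 0, 1.5], "roll": 0},
    {"translation": [0, 0, 1], "roll": 0},
    {"translation": [0, 0, 0], "roll": 0},
    {"translation": [0, 0, 0], "roll": 0},
    {"translation": [0, 0, 0], "roll": 0}
  ]
}}

```text
time: 38.83
tool_pos: [0.5204, 0.3808, 0.0156]
tool_rot: [-3.141, -0.0, -0.14]
contact_force: [0.1, 0.4, 1.1]
opening: 0.0262
grip_force: 20.0
```

{"api": "step_arm", "payload": {
  "commands": [
    {"translation": [0, 0, 0], "roll": 0},
    {"translation": [0, 0, 0], "roll": 0},
    {"translation": [0, 0, 0], "roll": 0},
    {"translation": [0, 0, 0], "roll": 0},
    {"translation": [0, 0, 0], "roll": 0},
    {"translation": [0, 0, 0], "roll": 0}
  ],
  "fingers": 0.75
}}

```text
time: 39.33
tool_pos: [0.5204, 0.3808, 0.0155]
tool_rot: [-3.142, -0.0, -0.14]
contact_force: [-0.3, 0.1, 0.1]
opening: 0.0613
grip_force: 0.0
```

{"api": "step_arm", "payload": {
  "commands": [
    {"translation": [0, 0, -20], "roll": 0},
    {"translation": [0, 0, -30], "roll": 0},
    {"translation": [0, 0, -30], "roll": 0},
    {"translation": [0, 0, -30], "roll": 0},
    {"translation": [-20, 0, -10], "roll": 0},
    {"translation": [-30, 0, 0], "roll": 0},
    {"translation": [-30, 0, 0], "roll": 0},
    {"translation": [-30, 0, 0], "roll": 0},
    {"translation": [-20, 0, 0], "roll": 0},
    {"translation": [0, 0, 0], "roll": 0},
    {"translation": [0, 0, 0], "roll": 0}
  ]
}}

```text
time: 40.25
tool_pos: [0.3911, 0.3992, 0.136]
tool_rot: [-3.141, -0.001, -0.138]
contact_force: [0.5, -0.2, 1.3]
opening: 0.0688
grip_force: 0.0
```

```bash
python3 -c "
from h import *
im=read_camera('side')[:,:,::-1];it=read_camera('top')[:,:,::-1]
cv2.imwrite('pics/e.png',np.hstack([cv2.resize(im[110:280,90:350],(400,262)),cv2.resize(it[140:270,140:340],(400,262))]))
it=np.ascontiguousarray(it)
print(blob(it,'top',(405,165,443,235),.012,175),blob(it,'top',(338,219,373,252),.024,190))
for n in('jar','clamp_a','block_a'):
  for c in('top','side'):print(c,n,[(np.round(d['at'],3).tolist(),round(d['confidence'],2)) for d in search_frame(c,n)])
print(observe()['tool_pos'])"
```

```text
[ 545.6 -356.4  186.2   70.6    8.1] [ 437.2 -154.3   78.5   77.6  -44.3]
top jar [([0.436, 0.141, 0.056], 0.74)]
side jar [([0.536, 0.35, 0.004], 0.71), ([0.43, 0.124, 0.046], 0.55)]
top clamp_a [([0.622, 0.042, 0.068], 0.49)]
side clamp_a [([0.619, -0.01, 0.05], 0.79), ([0.626, 0.042, 0.052], 0.67), ([0.439, 0.256, 0.045], 0.62)]
top block_a [([0.519, 0.377, 0.041], 0.67), ([0.579, 0.371, 0.038], 0.5)]
side block_a [([0.574, 0.362, 0.032], 0.79)]
[0.39224878 0.39858653 0.13530144]
```

View pics/e.png

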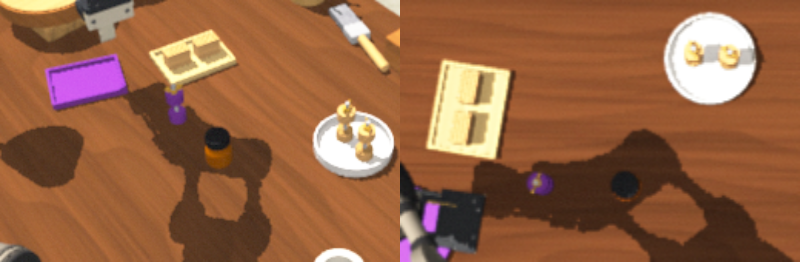

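Both clamps stand upright in the dish and both blocks lie flat in the wide tray. The jar, the tape and the purple look-alikes have not moved, so I'll hand in.

```bash
python3 -c "
from cell import *
print(hand_in())"
```

```text
the job is handed in; nothing more can be done
None
```

I handed the job in at about 40 s of the 136 s allowed. In the camera views, both clamps stand in the dish, both blocks lie in the wide tray, the plane lies in the long tray, and the jar and tape have not moved. The hand-in returned no verdict.

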